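# Clamp the brass bracket in the modelmaker's jig

## Task

On the modelmaker's bench, load the brass channel bracket into the shallow nest of the drilling jig and clamp it. The toggle clamp may be found open or closed: if it is closed, swing it open first by its red ball, set the bracket flat in the nest, open side down, with its length along the clamp arm, and then swing the clamp shut so that its rubber foot rests on the bracket.

Things in the scene. Friction and masses are not known exactly. Their poses are not given: they have to be found in the camera images.
- brass_bracket: The part: a folded channel (inverted U) of gold-coloured brass, in mm: 60 long (its x), 36 wide (its y), 35 high (its z), flat closed top, open side down, about 120 g, standing on the bench. Origin: centre of its underside; either end may lead. Grip across the 36, on its upper 20. A grey plastic channel of the same shape nearby is not wanted.
- jig: Fixed jig (all in mm) on a 10 thick, 200 x 100 aluminium plate. Origin on the bench below the nest's centre; x points from the clamp to the nest, y along the clamp's hinge, z up. Nest: floor at z = 10, four dark rails 4 high around a pocket 72 (x) by 48 (y). Hinge line at x = -85, z = 65, between two grey cheeks 41 wide overall, up to z = 76.
- clamp (a joint): Clamp angle q, rad: a rigid elbow of arm (rubber foot 85 mm from hinge) and handle 85 deg from it. 0 = closed: arm level over the nest, handle upright; 1.75 = open: arm upright to z = 165 mm, handle level to jig's -x. Shut on the seated bracket it reads about 0.03. It starts anywhere; over-centre, so it falls from about 0.8 to either end within 1 s and stays; 1 N at the ball moves it.
- clamp_knob (a point): (In mm) Centre of the red ball, 26 in diameter, that ends the clamp's handle, 95 from the hinge. Pinch it from above, fingers on its two sides along the jig's y, so that it turns between them. In the jig's frame it lies at x = -85 + 95 cos(1.484 + q), y = 0, z = 65 + 95 sin(1.484 + q), q the clamp angle: 160 above the bench when closed, 57 when open.
Not all that is in view belongs to the job. Of the things like the jig, leave any that is purple; of the rest the larger one is meant.

How it is judged:
On the way:
1. the brass bracket sits in the nest while the clamp stands open (x of brass_bracket in the frame of jig between -0.012 and 0.012 m and y of brass_bracket in the frame of jig between -0.012 and 0.012 m and z of brass_bracket in the frame of jig below 0.0125 m and value of joint clamp above 0.8 rad), for 0.2 s.
At the end, for the whole second after the job is handed in: The brass bracket sits flat on the floor of the nest (underside within 2.5 mm of it, tilt under 0.1 rad), open side down, centred within 12 mm along and across, its length within 15 degrees (0.26 rad) of the jig's x, at rest and released, and the clamp is shut on it (angle below 0.08 rad) (x of brass_bracket in the frame of jig between -0.012 and 0.012 m and y of brass_bracket in the frame of jig between -0.012 and 0.012 m and z of brass_bracket in the frame of jig between 0.006 and 0.0125 m and angle between the x axis of brass_bracket and the x axis of jig, either way round below 0.26 rad and angle between brass_bracket's own z axis and vertical below 0.1 rad and value of joint clamp below 0.08 rad and linear speed of brass_bracket below 0.02 m/s); the robot touches nothing.
It also fails if it takes over 72 s, if anything falls off the work surface, if the arm or the gripper's body presses on something with over 40 N, if the wrist force passes 120 N, or if a joint passes its speed limit or range.

## Robot

A 6-joint arm with a two-finger parallel gripper is mounted at the origin on the work surface. World frame = base frame: x ahead of the robot, y to its left, z up, the work surface at z = 0. Lengths are in m, angles in rad, forces in N, time in s.
With the tool pointing down it reaches from about 0.225 to 0.875 m from the base axis. Payload 3.4 kg.
Tool frame: the origin (TCP) lies between the finger pads; the fingertips stand 14 mm ahead of it and the grasp point (between the pads) lies 5 mm behind it; z points along the fingers, y is the direction in which the jaws open and shut (so a half turn about z gives the same grasp; the last joint's range is limited). The gripper opens to 85 mm and grips with 20 to 120 N. Pads are 22 mm wide; open, the fingers measure 114 mm over their backs; the gripper's body (76 mm by 85 mm) begins 54 mm behind the grasp point. The pads swing forward as they close: fully open they stand 13 mm farther back than shut.
Start: joints at [1.067, 0.276, 1.505, -0, 1.361, -0.121], TCP at [0.215, 0.533, 0.245] pointing down, gripper open.
Joint ranges: [-2.89, 2.89], [-0.75, 2.08], [0.22, 2.7], [-1.18, 4.32], [0.11, 2.71], [-2.7, 2.7]. Speed limits (rad/s): [2.57, 2.57, 3.14, 3.14, 3.14, 3.14].

## Interface

Orientations are given as a unit quaternion [w, x, y, z].
In Python, from rig import manip, get_image, job gives the robot as it stands. The module is installed in compiled form; this text tells all that it offers.
- The arm moves only by the tool step_arm, never from a script. Its argument "moves" is one flat list of numbers, 5 for each row, row after row: the shift along the tool's x, y, z as a fraction of full scale, then the turn about the tool's z as a fraction of full scale, then the gripper's target within -1 to 1 (shut at 1, half-way at 0, fully open at -1). In form: [dx, dy, dz, twist, hand, dx, dy, dz, twist, hand, ...]. A call has 1 to 5 rows; each row is the pose to reach, as a shift and turn from the pose commanded when the call began, along the tool's axes at that moment, turning the shorter way round; what a row does not reach only later rows make up. Full scale, the value 1, is 500 mm for a shift and pi rad for a turn. A row lasts 1/10 s, in which the tool goes at most 50 mm and 8.59 degrees, less where a joint would pass 70% of its speed; a pose out of reach is approached as far as the arm can. A call with a number of a shift or a turn outside -1 to 1 is refused whole. A call with a gripper value outside its range is refused whole. The fingers move at their own pace and stop on an object; "force" is the grip in N (left out, the last holds). Time passes only in rows, so rows that repeat a pose let the fingers close. It gives the time, the measured TCP pose, the force and the opening at its end, in the units of the state.
- manip.get_state(): the state, without advancing time (a new reading comes with each control period).
- get_image(name): name is "scene" or "top" or "wrist"; returns a dict with "frame" (420x560x3 uint8, blue, green, red), "fx", "fy", "cx", "cy" (pixels), "rvec" (rotation vector, rad) and "tvec" (3), from world to camera coordinates, as OpenCV has them; the wrist camera has in their place "T_tool_cam" (4x4, takes a point from camera to tool coordinates, whose origin is the TCP and whose axes are the flange's). Camera axes: x right, y down, z forward; pixel columns grow to the right and rows downward; lengths in m; the calibration is good to about 2 mm. The wrist camera is an equidistant fisheye: a pixel r from the principal point sees the ray r / f radians off the axis. A picture is of the moment at which its call begins: read the wrist's pose just before it. There is no depth.
- job.sign_off(): hands the job in, once; it reports no verdict.
The state is a dict: "clock": time; "qpos": joint angles; "qd": joint speeds; "effort": joint torques, N m; "position": TCP position; "ee_rot": TCP orientation; "contact_force": force on the tool from outside, world axes, zero at the start; "moment": the same for the moment, N m; "width": finger opening in m.
Only numpy, scipy, OpenCV 4.12 (cv2) and the standard library are available. Lean on these libraries where they do the work, as an engineer would, in place of code of your own. Each camera call takes 0.05 s, during which the arm holds its last target. There are 200 camera calls.

## Working session

There is one attempt and no reset: what is moved stays moved. The work goes in short steps, Python scripts to look and compute and a tool call to move; the robot and the scene stay as the last step left them, time stands still between calls to the robot, and variables do not carry over. Pictures are saved under pics/ and viewed, about 8 in all and at most 12, crops included, and the job is handed in when it is done.

Besides the shell and the picture viewer there is one more tool, called after "Emit:" as name(argument=value, ...) on one line, values as JSON. step_arm: Moves the arm, as the interface text tells. Its arguments: {"type":"object","properties":{"moves":{"type":"array","items":{"type":"number","minimum":-1,"maximum":1}},"force":{"type":"number"}},"required":["moves"]}

```bash
mkdir -p pics; cat > h.py <<'E'
import numpy as np, cv2
from rig import manip, get_image, job
def R(q): 
    from scipy.spatial.transform import Rotation as r
    return r.from_quat([q[1],q[2],q[3],q[0]]).as_matrix()
def ray(im,u,v,st=None):
    x=(u-im["cx"])/im["fx"]; y=(v-im["cy"])/im["fy"]
    if "rvec" in im:
        M=cv2.Rodrigues(np.array(im["rvec"],float))[0]; t=np.array(im["tvec"],float).ravel()
        return -M.T@t, M.T@np.array([x,y,1.])
    th=np.hypot(x,y); s=np.sin(th)/th if th>1e-9 else 1
    d=np.array([x*s,y*s,np.cos(th)]); T=np.array(im["T_tool_cam"]); A=R(st["ee_rot"])
    return A@T[:3,3]+np.array(st["position"]), A@T[:3,:3]@d
def on(im,u,v,z,st=None):
    c,d=ray(im,u,v,st); return c+d*(z-c[2])/d[2]
def two(a,b):
    (c,d),(e,f)=a,b; s=np.linalg.lstsq(np.c_[d,-f],e-c,rcond=None)[0]
    p,q=c+d*s[0],e+f*s[1]; return (p+q)/2,np.linalg.norm(p-q)
E
python3 - <<'E'
from h import *
for n in("scene","top"):
    im=get_image(n); cv2.imwrite(f"pics/{n}0.png",im["frame"]); print(n,im["fx"],im["rvec"],im["tvec"])
    import pickle; pickle.dump(im,open(n+"0.pkl","wb"))
print(manip.get_state())
E
```

```text
scene 484.623810685539 [ 2.15935958  0.76697608 -0.33689683] [-0.34070064 -0.08290052  1.41313946]
top 398.5296628112234 [ 2.1159482  -2.10330297  0.19533147] [-0.01571305  0.45576696  0.87724871]
{'clock': 0.1, 'qpos': array([ 1.06699349e+00,  2.76564966e-01,  1.50603494e+00, -3.28459062e-05,
        1.36067383e+00, -1.20982034e-01]), 'qd': array([-1.53013533e-03, -8.26474404e-04, -2.75116585e-03,  7.73579762e-04,
        9.82423803e-04, -1.76970027e-05]), 'effort': array([ 2.12233717e-03, -4.17698014e+01, -2.46403581e+01, -2.99542726e-04,
        5.84758542e-03, -4.41373999e-06]), 'position': array([0.21457172, 0.53297894, 0.24449592]), 'ee_rot': array([-2.43047322e-04,  1.90240283e-01,  9.81737199e-01, -8.04796065e-04]), 'contact_force': array([0.07544858, 0.35882366, 0.72796759]), 'moment': array([ 0.03067466,  0.00929144, -0.02764249]), 'width': 0.08532534234422325}
```

View pics/top0.png

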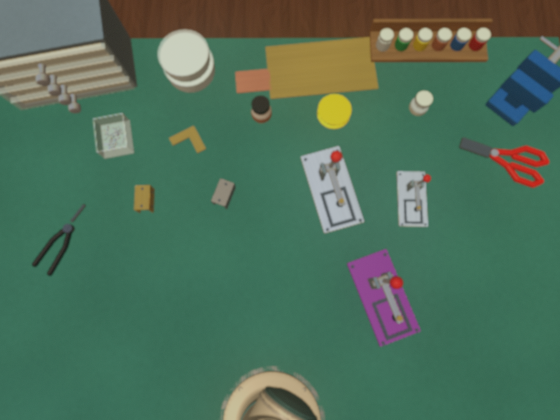

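View pics/scene0.png

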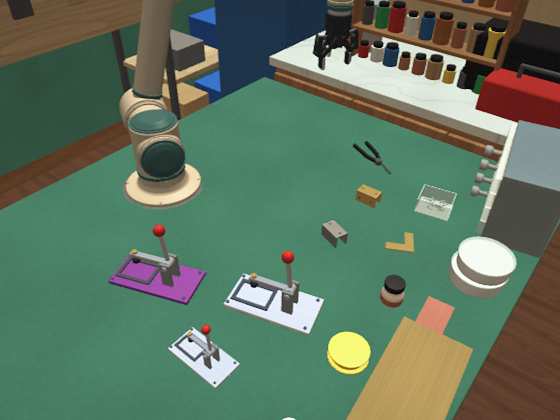

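Top view: the silver large jig is at (332,190), with its knob at (336,156). The clamp is closed. The brass bracket is at (143,197) and the grey decoy at (222,193). The purple jig and the small jig should be left alone. In the scene view the knob is at (288,257) and the bracket at (369,195).

```bash
python3 - <<'E'
from h import *; import pickle
t=pickle.load(open("top0.pkl","rb")); s=pickle.load(open("scene0.pkl","rb"))
def blob(im,lo,hi,box):
    x,y,w,h=box; hsv=cv2.cvtColor(im["frame"],cv2.COLOR_BGR2HSV)[y:y+h,x:x+w]
    m=cv2.inRange(hsv,lo,hi); c=max(cv2.findContours(m,0,1)[0],key=cv2.contourArea)
    return c.reshape(-1,2).astype(np.float32)+[x,y]
def mid(c): 
    return cv2.minEnclosingCircle(c.astype(np.float32))[0]
red=((0,150,90),(8,255,255))
a=mid(blob(t,*red,(322,142,30,30))); b=mid(blob(s,*red,(275,245,28,25)))
k,e=two(ray(t,*a),ray(s,*b)); print("knob",a,b,k,e)
# plate: bright low-sat
c=blob(t,(0,0,140),(180,60,255),(295,140,75,95))
w=np.array([on(t,u,v,.01)[:2] for u,v in cv2.convexHull(c.astype(np.float32)).reshape(-1,2)],np.float32)
r=cv2.minAreaRect(w); print("plate",r,cv2.boxPoints(r).tolist())
# brass bracket
c=blob(t,(12,90,60),(32,255,255),(125,175,40,45))
w=np.array([on(t,u,v,.035)[:2] for u,v in cv2.convexHull(c.astype(np.float32)).reshape(-1,2)],np.float32)
print("bracket@top",cv2.minAreaRect(w),cv2.boxPoints(cv2.minAreaRect(w)).tolist(), "cam",ray(t,0,0)[0])
T=np.array
x,y,w_,h=290,130,85,110
q=cv2.resize(t["frame"][y:y+h,x:x+w_],None,fx=5,fy=5,interpolation=2)
q2=cv2.resize(t["frame"][170:225,120:170],None,fx=7,fy=7,interpolation=2)
q2=cv2.copyMakeBorder(q2,0,q.shape[0]-q2.shape[0],0,0,0)
cv2.imwrite("pics/c1.png",np.hstack([q,q2]))
E
```

```text
knob (336.05767822265625, 156.42308044433594) (287.0696105957031, 256.39874267578125) [ 0.55666316 -0.13415324  0.1610227 ] 0.0006141839164664174
plate ((0.5299824476242065, -0.14091236889362335), (0.2025154083967209, 0.10179314762353897), 16.27884864807129) [[0.4185173213481903, -0.12044008076190948], [0.4470512568950653, -0.2181522250175476], [0.6414475440979004, -0.16138465702533722], [0.6129136085510254, -0.0636725127696991]]
bracket@top ((0.4976345896720886, 0.3071524500846863), (0.0635569766163826, 0.046150654554367065), 0.25081682205200195) [[0.4657554030418396, 0.33008843660354614], [0.4659574031829834, 0.2839382290840149], [0.5295137763023376, 0.2842164635658264], [0.5293117761611938, 0.33036667108535767]] cam [ 0.27289086 -0.02735727  0.94990414]
```

View pics/c1.png

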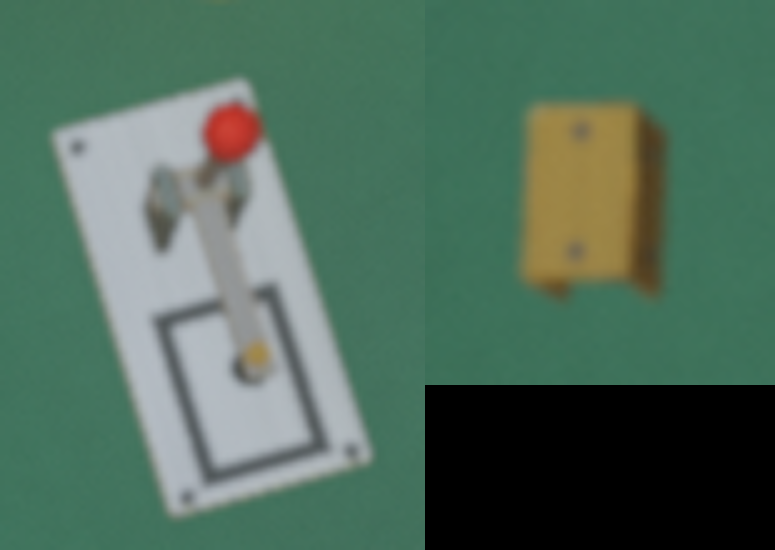

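```bash
cat >> h.py <<'E'
def go(*tgts):  # (x,y,z[,yaw of tool y deg]) -> row fractions from the present pose
    s=manip.get_state(); A=R(s["ee_rot"]); yaw=np.degrees(np.arctan2(A[1,1],A[0,1]))
    for t in tgts:
        d=A.T@(np.array(t[:3])-s["position"])/.5
        tw=0 if len(t)<4 else -((t[3]-yaw+90)%180-90)/180
        print(np.round(d,4).tolist(),round(tw,4))
    print("clock",s["clock"],"pos",s["position"].round(4),"yaw",yaw.round(1),"w",round(s["width"],4),"q",s["qpos"].round(2))
JX=-np.array([np.cos(np.radians(16.3)),np.sin(np.radians(16.3))]); JY=np.array([-JX[1],JX[0]])
O=np.array([.4829,-.1557])
def J(x,y,z): return [*(O+x*JX+y*JY),z]
def knob(q): a=1.484+q; return J(-.085+.095*np.cos(a),0,.065+.095*np.sin(a))
E
python3 - <<'E'
from h import *; import pickle
t=pickle.load(open("top0.pkl","rb"))
P=[on(t,290+u/5,130+v/5,.014)[:2] for u,v in((155,315),(278,287),(328,448),(207,485))]
print("nest",np.mean(P,0),np.linalg.norm(P[0]-P[1]),np.linalg.norm(P[1]-P[2]))
for a,b in((0,3),(1,2)): d=P[a]-P[b]; print(np.degrees(np.arctan2(d[1],d[0])))
P=[on(t,120+(u-425)/7,170+v/7,.035)[:2] for u,v in((530,105),(638,105),(628,280),(522,278))]
print("br",np.mean(P,0),np.linalg.norm(P[0]-P[1]),np.linalg.norm(P[1]-P[2]))
for a,b in((0,3),(1,2)): d=P[a]-P[b]; print(np.degrees(np.arctan2(d[1],d[0])))
k=knob(0);print(k); go((*k[:2],.24,106.3),(.45,.2,.245,106.3))
E
```

```text
nest [ 0.48314023 -0.15665362] 0.06140738490004398 0.08226329465905613
15.776174623287954
15.305813912470622
br [0.49898957 0.31106995] 0.037077281288066324 0.061116852848393674
1.9625168614559254
0.9141481748293221
[np.float64(0.5565791636632982), np.float64(-0.13415470476740338), np.float64(0.15964237848805907)]
[-1.1329, -0.9822, 0.0104] -0.2124
[-0.6855, -0.4419, -0.0004] -0.2124
clock 0.1 pos [0.2146 0.533  0.2445] yaw 68.1 w 0.0853 q [ 1.07  0.28  1.51 -0.    1.36 -0.12]
```

Emit:
step_arm(moves=[-0.38,-0.33,0,-0.2124,-1,-0.38,-0.33,0,-0.2124,-1,-0.38,-0.33,0,-0.2124,-1,-0.38,-0.33,0,-0.2124,-1,-0.38,-0.33,0,-0.2124,-1])

```text
clock: 0.6
position: [0.3223, 0.3228, 0.2451]
ee_rot: [-0.0, -0.145, 0.989, 0.0]
contact_force: [1.2, 0.2, -0.3]
width: 0.0854
```

```bash
python3 - <<'E'
from h import *
k=knob(0); go((*k[:2],.24,106.3))
E
```

```text
[-0.1871, -1.0098, 0.0099] 0.002
clock 0.6 pos [0.3223 0.3228 0.2451] yaw 106.7 w 0.0854 q [ 0.63  0.1   1.74  0.    1.31 -1.23]
```

Emit:
step_arm(moves=[-0.093,-0.5,0,0,-1,-0.093,-0.5,0,0,-1,-0.093,-0.5,0,0,-1,-0.093,-0.5,0,0,-1,-0.093,-0.5,0,0,-1])

```text
clock: 1.1
position: [0.4351, 0.0991, 0.2452]
ee_rot: [0.0, -0.142, 0.99, 0.0]
contact_force: [0.3, 0.1, 0.0]
width: 0.0856
```

```bash
python3 - <<'E'
from h import *
k=knob(0); go((*k[:2],.24,106.3))
E
```

```text
[-0.1022, -0.516, 0.0103] -0.0
clock 1.1 pos [0.4351 0.0991 0.2452] yaw 106.3 w 0.0856 q [ 0.07  0.08  1.76  0.    1.31 -1.79]
```

Emit:
step_arm(moves=[-0.1,-0.5,0.01,0,-1,-0.1,-0.5,0.01,0,-1,-0.1,-0.5,0.01,0,-1,-0.1,-0.5,0.01,0,-1,-0.1,-0.5,0.01,0,-1])

```text
clock: 1.6
position: [0.5511, -0.1224, 0.24]
ee_rot: [-0.0, -0.141, 0.99, 0.0]
contact_force: [0.7, 0.8, 0.7]
width: 0.0855
```

Emit:
step_arm(moves=[0,-0.02,0,0,-1,0,-0.02,0,0,-1,0,-0.02,0,0,-1])

```text
clock: 1.9
position: [0.5526, -0.129, 0.2399]
ee_rot: [-0.001, -0.142, 0.99, 0.001]
contact_force: [-0.6, 1.0, 0.1]
width: 0.0853
```

```bash
python3 - <<'E'
from h import *
s=manip.get_state(); im=get_image("wrist"); f=im["frame"]
cv2.imwrite("pics/w1.png",f)
m=cv2.inRange(cv2.cvtColor(f,cv2.COLOR_BGR2HSV),(0,150,90),(8,255,255))
for c in cv2.findContours(m,0,1)[0]:
    if cv2.contourArea(c)>60:
        u=cv2.minEnclosingCircle(c); print(u,on(im,*u[0],.16,s))
k=knob(0); print(k); go((*k[:2],.155,106.3))
E
```

```text
((10.777777671813965, 327.8148193359375), 12.24643325805664) [ 0.75079758 -0.37800948  0.16      ]
((273.0, 231.5), 18.607892990112305) [ 0.55773757 -0.13396981  0.16      ]
((71.0, 119.5), 9.013978004455566) [ 0.51843099 -0.30017825  0.16      ]
[np.float64(0.5565791636632982), np.float64(-0.13415470476740338), np.float64(0.15964237848805907)]
[-0.0047, -0.0133, 0.1704] 0.0003
clock 1.95 pos [ 0.5526 -0.1285  0.2402] yaw 106.4 w 0.0855 q [-0.35  0.27  1.53  0.    1.35 -2.21]
```

View pics/w1.png

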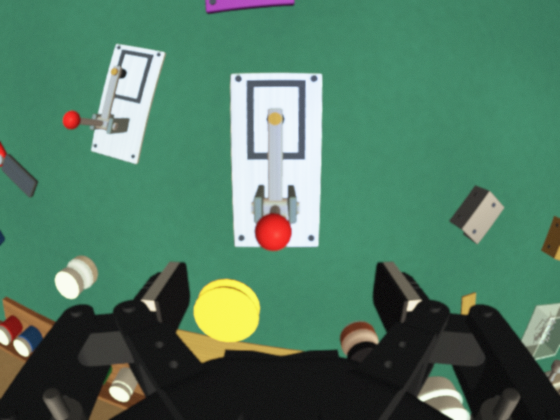

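The wrist view confirms the knob at (273,231), which puts it at (0.557,-0.134). Now I'll descend and pinch it.

Emit:
step_arm(moves=[-0.005,-0.013,0.08,0,-1,-0.005,-0.013,0.17,0,-1,-0.005,-0.013,0.17,0,-1,-0.005,-0.013,0.17,0,0,-0.005,-0.013,0.17,0,0.8], force=25)

```text
clock: 2.45
position: [0.5592, -0.1353, 0.158]
ee_rot: [0.002, -0.142, 0.99, -0.001]
contact_force: [0.1, -0.6, -0.4]
width: 0.059
```

Emit:
step_arm(moves=[0,0,0,0,1,0,0,0,0,1,0,0,0,0,1,0,0,0,0,1,0,0,0,0,1])

```text
clock: 2.95
position: [0.558, -0.1332, 0.1575]
ee_rot: [0.001, -0.141, 0.99, 0.002]
contact_force: [-1.8, 7.3, 7.3]
width: 0.0242
```

```bash
python3 - <<'E'
from h import *
p=np.array(manip.get_state()["position"]); k0=np.array(knob(0))
go(*[p+np.array(knob(q))-k0 for q in (.15,.3,.45,.6,.75,.9,1.05,1.2,1.35,1.5,1.7)])
E
```

```text
[-0.0285, 0.0, -0.0002] 0
[-0.0567, 0.0, 0.0038] 0
[-0.0839, 0.0, 0.0119] 0
[-0.1097, 0.0, 0.0241] 0
[-0.1333, -0.0, 0.04] 0
[-0.1543, -0.0001, 0.0592] 0
[-0.1722, -0.0001, 0.0813] 0
[-0.1866, -0.0002, 0.1059] 0
[-0.1972, -0.0003, 0.1324] 0
[-0.2036, -0.0004, 0.1601] 0
[-0.2057, -0.0005, 0.198] 0
clock 2.95 pos [ 0.558  -0.1332  0.1575] yaw 106.2 w 0.0242 q [-0.36  0.34  1.65  0.01  1.16 -2.21]
```

Emit:
step_arm(moves=[-0.0285,0,0,0,1,-0.0567,0,0.004,0,1,-0.084,0,0.012,0,1,-0.11,0,0.024,0,1,-0.133,0,0.04,0,1])

```text
clock: 3.45
position: [0.6222, -0.1145, 0.1369]
ee_rot: [0.001, -0.142, 0.99, 0.002]
contact_force: [-1.3, 4.8, 3.6]
width: 0.0238
```

Emit:
step_arm(moves=[-0.021,0,0.019,0,1,-0.039,0,0.041,0,1,-0.053,0,0.066,0,1,-0.064,0,0.092,0,1,-0.0703,0,0.12,0,1])

```text
clock: 3.95
position: [0.6565, -0.1045, 0.0761]
ee_rot: [0.001, -0.141, 0.99, 0.002]
contact_force: [1.4, 6.6, 1.0]
width: 0.0242
```

Emit:
step_arm(moves=[0,0,0,0,0,0,0,0,0,-0.5,0,0,0,0,-1,0,0,0,0,-1,0,0,0,0,-1])

```text
clock: 4.45
position: [0.6556, -0.1075, 0.0762]
ee_rot: [0.001, -0.142, 0.99, -0.0]
contact_force: [-0.2, -0.0, 0.3]
width: 0.0853
```

Emit:
step_arm(moves=[0,0,-0.1,0,-1,0,0,-0.2,0,-1,0,0,-0.3,0,-1,0,0,-0.32,0,-1,0,0,-0.32,0,-1])

```text
clock: 4.95
position: [0.6565, -0.1075, 0.2389]
ee_rot: [0.003, -0.142, 0.99, -0.001]
contact_force: [-1.0, -0.3, -0.8]
width: 0.0856
```

```bash
python3 - <<'E'
from h import *
t=get_image("top"); cv2.imwrite("pics/t2.png",cv2.resize(t["frame"][100:300,250:450],None,fx=3,fy=3))
go((.44,.08,.25,91.4),(.499,.311,.2,91.4))
E
```

```text
[0.3081, 0.4801, -0.0286] 0.0827
[0.0654, 0.8905, 0.0714] 0.0827
clock 5.0 pos [ 0.6552 -0.1072  0.2361] yaw 106.3 w 0.0853 q [-0.27  0.41  1.32  0.    1.41 -2.12]
```

View pics/t2.png

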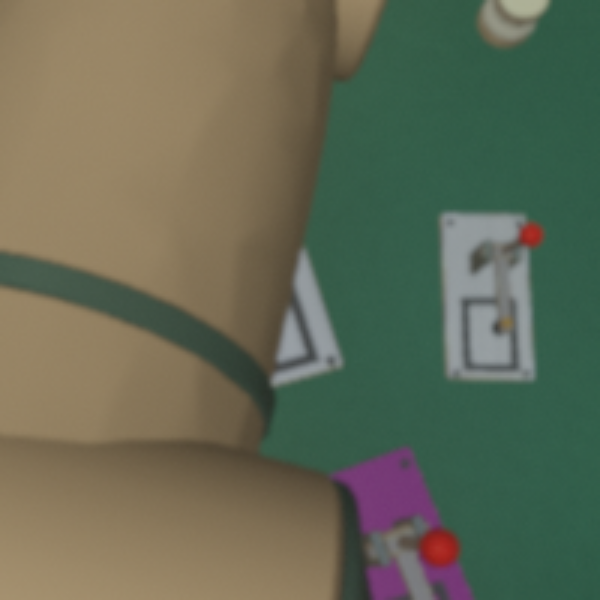

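The arm hides the jig here; I'll check the clamp once clear. Moving to the bracket.

Emit:
step_arm(moves=[0.033,0.445,0,0.0827,-1,0.033,0.445,0,0.0827,-1,0.033,0.445,0,0.0827,-1,0.033,0.445,0,0.0827,-1,0.033,0.445,0,0.0827,-1])

```text
clock: 5.5
position: [0.5734, 0.1053, 0.2326]
ee_rot: [-0.003, -0.014, 1.0, 0.001]
contact_force: [0.1, 0.1, 0.2]
width: 0.0854
```

```bash
python3 - <<'E'
from h import *
go((.499,.311,.2,91.4))
E
```

```text
[0.1371, 0.4152, 0.0667] 0.0009
clock 5.5 pos [0.5734 0.1053 0.2326] yaw 91.6 w 0.0854 q [ 0.06  0.3   1.5   0.    1.35 -1.54]
```

Emit:
step_arm(moves=[0.137,0.41,0.067,0,-1,0.137,0.41,0.067,0,-1,0.137,0.41,0.067,0,-1,0.137,0.41,0.067,0,-1,0.137,0.41,0.067,0,-1])

```text
clock: 6.0
position: [0.4995, 0.308, 0.1982]
ee_rot: [-0.004, -0.014, 1.0, -0.0]
contact_force: [0.6, -1.4, -0.3]
width: 0.0852
```

```bash
python3 - <<'E'
from h import *
s=manip.get_state(); im=get_image("wrist"); t=get_image("top"); f=im["frame"]
m=cv2.inRange(cv2.cvtColor(f,cv2.COLOR_BGR2HSV),(12,90,60),(32,255,255))
for c in cv2.findContours(m,0,1)[0]:
    if cv2.contourArea(c)>400:
        w=np.array([on(im,u,v,.035,s)[:2] for u,v in cv2.convexHull(c).reshape(-1,2)],np.float32); print(cv2.boundingRect(c),cv2.minAreaRect(w))
cv2.imwrite("pics/w3.png",np.hstack([cv2.resize(f[:,80:480],(400,420)),cv2.resize(t["frame"][130:250,285:385],(350,420))]))
go((.499,.311,.02,91.4))
E
```

```text
(88, 376, 57, 44) ((0.8096799254417419, 0.056532975286245346), (0.059255123138427734, 0.17384077608585358), 43.582759857177734)
(180, 304, 64, 39) ((0.6339329481124878, 0.23134535551071167), (0.049244266003370285, 0.06460394710302353), 28.7286434173584)
(0, 303, 32, 96) ((0.8079468011856079, -0.14707878232002258), (0.07161940634250641, 0.3072388768196106), 59.579833984375)
(532, 286, 28, 94) ((0.7186552286148071, 0.7322177290916443), (0.21795444190502167, 0.06182248890399933), 30.951904296875)
(267, 164, 40, 67) ((0.4982025921344757, 0.31194350123405457), (0.0628274455666542, 0.03589944913983345), 1.4631532430648804)
[0.0002, 0.0089, 0.357] 0.0014
clock 6.1 pos [0.5004 0.3069 0.1985] yaw 91.7 w 0.0853 q [ 0.43  0.33  1.55  0.    1.27 -1.17]
```

View pics/w3.png

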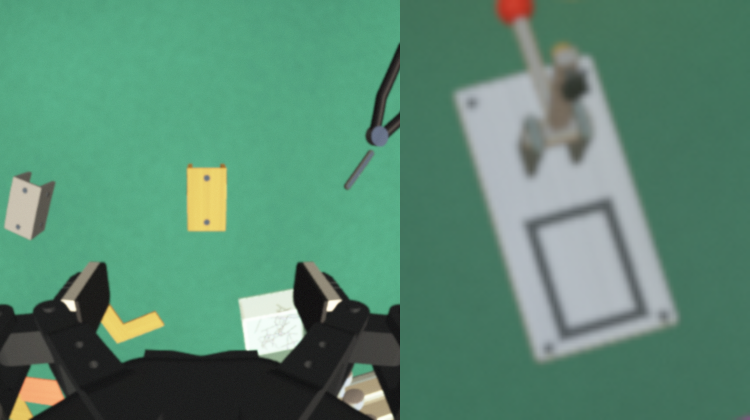

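The clamp now stands open in the top view and the brass bracket is centred under the wrist at (0.498,0.312). I'll descend and grip.

Emit:
step_arm(moves=[0.003,0.009,0.1,0,-1,0.003,0.009,0.2,0,-1,0.003,0.009,0.29,0,-1,0.003,0.009,0.357,0,-1,0.003,0.009,0.357,0,-1], force=40)

```text
clock: 6.6
position: [0.4975, 0.306, 0.0176]
ee_rot: [-0.006, -0.012, 1.0, -0.003]
contact_force: [-0.7, -0.5, -0.3]
width: 0.0852
```

Emit:
step_arm(moves=[0,0,0,0,0,0,0,0,0,0.5,0,0,0,0,1,0,0,0,0,1,0,0,0,0,1])

```text
clock: 7.1
position: [0.5035, 0.3104, 0.0258]
ee_rot: [0.002, -0.012, 1.0, 0.001]
contact_force: [-0.0, -0.5, 6.1]
width: 0.0352
```

Emit:
step_arm(moves=[0,0,0,0,1,0,0,0,0,1,0,0,-0.03,0,1,0,0,-0.1,0,1,0,0,-0.1,0,1])

```text
clock: 7.6
position: [0.5048, 0.3111, 0.078]
ee_rot: [0.004, -0.012, 1.0, 0.002]
contact_force: [0.8, -0.1, -0.4]
width: 0.0352
```

```bash
python3 - <<'E'
from h import *
go((*O,.15,106.3),(.46,.08,.2,106.3))
E
```

```text
[0.0658, -0.9316, -0.148] -0.0826
[0.099, -0.4588, -0.2465] -0.0826
clock 7.6 pos [0.5048 0.3111 0.078 ] yaw 91.4 w 0.0352 q [ 0.43  0.43  1.71 -0.    0.99 -1.16]
```

Emit:
step_arm(moves=[0.03,-0.1,-0.1,-0.04,1,0.1,-0.46,-0.18,-0.0826,1,0.1,-0.46,-0.18,-0.0826,1,0.1,-0.46,-0.18,-0.0826,1,0.1,-0.46,-0.18,-0.0826,1])

```text
clock: 8.1
position: [0.4576, 0.0834, 0.1618]
ee_rot: [-0.0, -0.142, 0.99, -0.0]
contact_force: [1.1, -1.0, -1.0]
width: 0.0353
```

Emit:
step_arm(moves=[0,-0.01,0,0,1,0,-0.01,0,0,1])

```text
clock: 8.3
position: [0.4602, 0.0791, 0.1618]
ee_rot: [0.001, -0.14, 0.99, 0.0]
contact_force: [-0.7, 0.4, -1.6]
width: 0.0352
```

```bash
python3 - <<'E'
from h import *
s=manip.get_state(); im=get_image("wrist"); f=im["frame"]
cv2.imwrite("pics/w4.png",f[100:420,130:430])
cv2.imwrite("pics/w4.png",cv2.resize(f[100:420,130:430],None,fx=1.8,fy=1.8))
T=np.array(im["T_tool_cam"]); print(T.round(3))
m=cv2.inRange(cv2.cvtColor(f,cv2.COLOR_BGR2HSV),(12,90,60),(32,255,255)); m[:, :200]=0; m[:,370:]=0
A=R(s["ee_rot"]);p=np.array(s["position"])
for c in cv2.findContours(m,0,1)[0]:
    if cv2.contourArea(c)>400:
        for dz in (.01,.015):
            w=np.array([(A.T@(on(im,u,v,p[2]+dz,s)-p))[:2] for u,v in cv2.convexHull(c).reshape(-1,2)],np.float32); print(cv2.boundingRect(c),cv2.minAreaRect(w),w.min(0),w.max(0))
go((*O,.15,106.3))
E
```

```text
[[-0.    -0.962 -0.273  0.069]
 [ 1.    -0.     0.001 -0.001]
 [-0.001 -0.273  0.962 -0.129]
 [ 0.     0.     0.     1.   ]]
(235, 197, 93, 145) ((0.00789961963891983, -0.0010230187326669693), (0.0365716852247715, 0.06719847768545151), 89.99156951904297) [-0.02570165 -0.01930953] [0.04149686 0.01726224]
(235, 197, 93, 145) ((0.010482560843229294, -0.0010299310088157654), (0.03503330424427986, 0.06437178701162338), 89.99156951904297) [-0.02170526 -0.01854722] [0.04266654 0.01648615]
[0.0877, -0.4659, 0.0225] -0.0006
clock 8.35 pos [0.4601 0.0803 0.1614] yaw 106.2 w 0.0353 q [ 0.02  0.18  1.86  0.    1.1  -1.83]
```

View pics/w4.png

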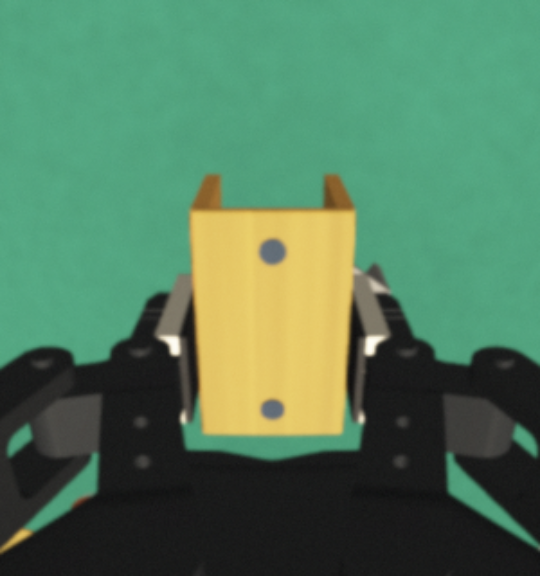

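```bash
python3 - <<'E'
from h import *
im=get_image("wrist"); T=np.array(im["T_tool_cam"]); g=cv2.cvtColor(im["frame"],cv2.COLOR_BGR2HSV)
px=np.array([(190,208),(355,208),(345,433),(203,433)])/1.8+[130,100]
n=[]
for u,v in px:
    x=(u-im["cx"])/im["fx"];y=(v-im["cy"])/im["fy"];th=np.hypot(x,y);n.append((np.tan(th)*x/th,np.tan(th)*y/th))
obj=np.array([(.03,-.018,0),(.03,.018,0),(-.03,.018,0),(-.03,-.018,0)])
ok,r,t=cv2.solvePnP(obj,np.array(n),np.eye(3),None)
M=T[:3,:3]@cv2.Rodrigues(r)[0]; c=T[:3,:3]@t.ravel()+T[:3,3]
print("centre of top in tool",c.round(4)); print(M.round(3))
go((*O,.15,106.3))
E
```

```text
centre of top in tool [ 0.0035 -0.0007 -0.0083]
[[ 1.     0.007 -0.021]
 [-0.007  1.     0.014]
 [ 0.021 -0.014  1.   ]]
[0.0886, -0.4671, 0.0219] -0.0001
clock 8.4 pos [0.46   0.0809 0.1612] yaw 106.3 w 0.0353 q [ 0.02  0.18  1.86  0.    1.1  -1.83]
```

Emit:
step_arm(moves=[0.079,-0.467,0,0,1,0.079,-0.467,0,0,1,0.079,-0.467,0,0,1,0.079,-0.467,0,0,1,0.079,-0.467,0,0,1])

```text
clock: 8.9
position: [0.4888, -0.1562, 0.1608]
ee_rot: [-0.0, -0.142, 0.99, 0.0]
contact_force: [0.8, 0.8, -0.7]
width: 0.0351
```

Emit:
step_arm(moves=[0,0,0.02,0,1,0,0,0.1,0,1,0,0,0.16,0,1,0,0,0.16,0,1])

```text
clock: 9.3
position: [0.4845, -0.1514, 0.0771]
ee_rot: [-0.005, -0.143, 0.99, 0.003]
contact_force: [-0.9, 1.3, -1.4]
width: 0.0352
```

```bash
python3 - <<'E'
from h import *
go(J(-.005,0,.037)+[106.3])
E
```

```text
[-0.0052, -0.008, 0.0801] 0.0006
clock 9.3 pos [ 0.4845 -0.1514  0.0771] yaw 106.4 w 0.0352 q [-0.44  0.34  1.88  0.    0.93 -2.3 ]
```

Emit:
step_arm(moves=[0,0,0,0,1,0,0,0,0,1,0,0,0,0,1])

```text
clock: 9.6
position: [0.4891, -0.155, 0.0831]
ee_rot: [0.001, -0.142, 0.99, -0.001]
contact_force: [-0.6, -0.6, -1.3]
width: 0.0355
```

```bash
python3 - <<'E'
from h import *
s=manip.get_state(); im=get_image("wrist"); f=im["frame"]
cv2.imwrite("pics/w5.png",cv2.resize(f[60:380,100:460],None,fx=1.8,fy=1.8))
go(J(-.005,0,.037)+[106.3])
E
```

```text
[0.002, 0.0023, 0.092] 0.0001
clock 9.65 pos [ 0.4888 -0.1551  0.083 ] yaw 106.3 w 0.0349 q [-0.44  0.33  1.88  0.    0.93 -2.3 ]
```

View pics/w5.png

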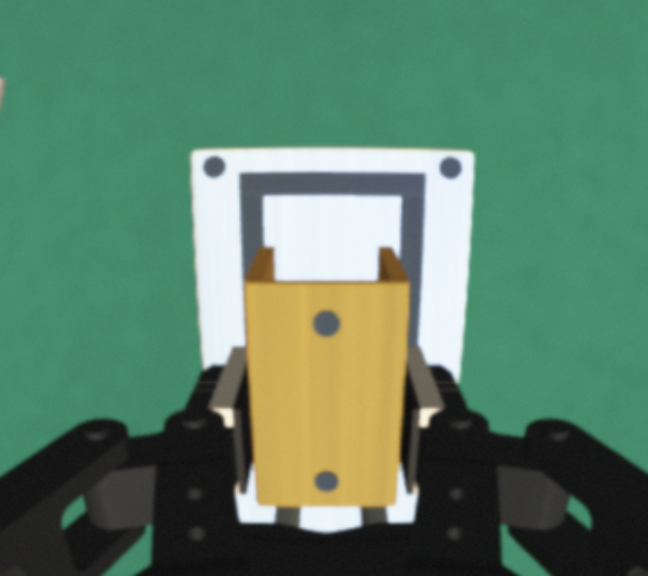

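The bracket is held level. It is centred over the pocket, about 1.5 mm to the left of it. Now lowering.

Emit:
step_arm(moves=[0.002,0.0025,0.03,0,1,0.002,0.0025,0.06,0,1,0.002,0.0025,0.08,0,1,0.002,0.0025,0.085,0,1,0.002,0.0025,0.085,0,1])

```text
clock: 10.15
position: [0.4865, -0.1542, 0.0392]
ee_rot: [0.0, -0.142, 0.99, -0.0]
contact_force: [0.2, 0.2, -1.3]
width: 0.0355
```

Emit:
step_arm(moves=[0,0,0,0,1,0,0,0.004,0,1,0,0,0.007,0,1,0,0,0.007,0,1])

```text
clock: 10.55
position: [0.4867, -0.1542, 0.0358]
ee_rot: [0.0, -0.142, 0.99, -0.0]
contact_force: [0.2, -0.3, 0.2]
width: 0.0355
```

```bash
python3 - <<'E'
from h import *
go(J(-.005,0,.037)+[106.3]); print(manip.get_state()["contact_force"])
E
```

```text
[-0.0019, -0.0007, -0.0024] -0.0001
clock 10.55 pos [ 0.4867 -0.1542  0.0358] yaw 106.3 w 0.0355 q [-0.44  0.39  1.93  0.    0.81 -2.3 ]
[ 0.2331445  -0.28778443  0.17345678]
```

Contact with the nest floor has begun, since the carried weight no longer shows. Releasing and rising.

Emit:
step_arm(moves=[0,0,0.001,0,0.5,0,0,0,0,0,0,0,0,0,-0.5,0,0,0,0,-1,0,0,0,0,-1])

```text
clock: 11.05
position: [0.4863, -0.154, 0.0354]
ee_rot: [-0.0, -0.142, 0.99, 0.0]
contact_force: [-0.2, -0.2, 1.0]
width: 0.0834
```

Emit:
step_arm(moves=[0,0,-0.05,0,-1,0,0,-0.15,0,-1,0,0,-0.25,0,-1,0,0,-0.35,0,-1,0,0,-0.4,0,-1])

```text
clock: 11.55
position: [0.4879, -0.1548, 0.2402]
ee_rot: [0.003, -0.142, 0.99, -0.002]
contact_force: [1.3, 0.3, 0.1]
width: 0.0852
```

Emit:
step_arm(moves=[0,0,0,0,-1,0,0,0,0,-1])

```text
clock: 11.75
position: [0.4861, -0.1539, 0.2354]
ee_rot: [0.0, -0.142, 0.99, -0.0]
contact_force: [-0.3, -0.7, -0.5]
width: 0.0852
```

```bash
python3 - <<'E'
from h import *
s=manip.get_state(); im=get_image("wrist"); f=im["frame"]
cv2.imwrite("pics/w6.png",f)
m=cv2.inRange(cv2.cvtColor(f,cv2.COLOR_BGR2HSV),(12,90,60),(32,255,255)); m[:, :200]=0; m[:,370:]=0
for c in cv2.findContours(m,0,1)[0]:
    if cv2.contourArea(c)>300:
        w=np.array([on(im,u,v,.045,s)[:2] for u,v in cv2.convexHull(c).reshape(-1,2)],np.float32); r=cv2.minAreaRect(w)
        d=np.array(r[0])-O; print(cv2.boundingRect(c),r,"jig",d@JX,d@JY)
k=knob(1.75); print(k,knob(1.7)); go((k[0],k[1],.22,106.3),(k[0],k[1],.055,106.3))
E
```

```text
(204, 325, 62, 37) ((0.6861658096313477, -0.163570374250412), (0.051742736250162125, 0.08421079814434052), 30.169185638427734) jig -0.1928866477229504 0.06460397268072039
(263, 158, 35, 60) ((0.48302409052848816, -0.15673154592514038), (0.06058286130428314, 0.034879568964242935), 16.269224166870117) jig 0.00017041785398286182 0.0010249113181041867
[np.float64(0.6552759247126834), np.float64(-0.1052937520966106), np.float64(0.05623379048025299)] [np.float64(0.6555829752086278), np.float64(-0.10520396424808572), np.float64(0.06097250950611394)]
[-0.3531, -0.0024, 0.0281] -0.0001
[-0.3537, -0.0029, 0.358] -0.0001
clock 11.8 pos [ 0.4855 -0.1537  0.2343] yaw 106.3 w 0.0854 q [-0.44  0.18  1.66  0.    1.3  -2.3 ]
```

View pics/w6.png

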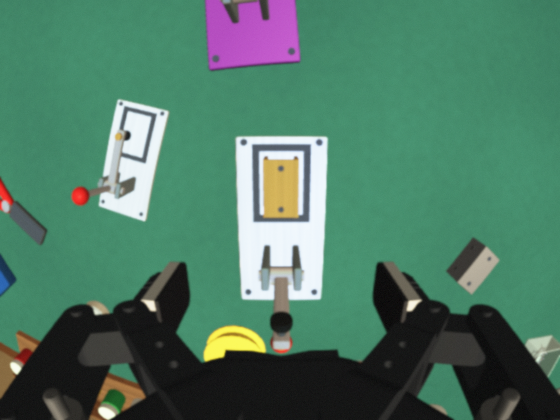

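```bash
python3 - <<'E'
from h import *; import pickle
t=pickle.load(open("top0.pkl","rb")); s=pickle.load(open("scene0.pkl","rb"))
for im,b in((t,(310,85,50,50)),(s,(320,325,60,50))):
    x,y,w,h=b; m=cv2.inRange(cv2.cvtColor(im["frame"],cv2.COLOR_BGR2HSV)[y:y+h,x:x+w],(24,170,120),(34,255,255))
    c=max(cv2.findContours(m,0,1)[0],key=cv2.contourArea)+[x,y]
    for z in(0.,.02,.04):
        W=np.array([on(im,u,v,z)[:2] for u,v in c.reshape(-1,2)],np.float32); cc,r=cv2.minEnclosingCircle(W)
        d=np.array(cc)-O; print(z,cc,r,"jig",d@JX,d@JY)
E
```

```text
0.0 (0.7382672429084778, -0.1519039124250412) 0.04662870988249779 jig -0.24616826654710877 0.06802957869005113
0.02 (0.7284688353538513, -0.14928162097930908) 0.04564909636974335 jig -0.23749969303315344 0.0627626026823146
0.04 (0.7186704277992249, -0.14665919542312622) 0.0446694940328598 jig -0.2288311571595369 0.05749549795465772
0.0 (0.7613973617553711, -0.17358368635177612) 9.999999747378752e-05 jig -0.2622838862222086 0.09532979476746123
0.02 (0.7661983370780945, -0.1855430155992508) 9.999999747378752e-05 jig -0.26353530216281196 0.10815589621109975
0.04 (0.7709992527961731, -0.19750234484672546) 9.999999747378752e-05 jig -0.2647866608945618 0.12098198092569876
```

Emit:
step_arm(moves=[-0.353,-0.0025,0.02,0,-1,-0.353,-0.0025,0.02,0,-0.5,-0.353,-0.0025,0.02,0,0,-0.353,-0.0025,0.02,0,0,-0.353,-0.0025,0.02,0,0], force=25)

```text
clock: 12.3
position: [0.6584, -0.1042, 0.221]
ee_rot: [-0.002, -0.143, 0.99, 0.001]
contact_force: [-1.3, 0.1, 0.4]
width: 0.0431
```

Emit:
step_arm(moves=[0,0,0,0,0,0,0,0,0,0,0,0,0,0,0])

```text
clock: 12.6
position: [0.6548, -0.1062, 0.2254]
ee_rot: [-0.001, -0.141, 0.99, 0.0]
contact_force: [-0.2, 0.0, 0.2]
width: 0.0425
```

```bash
python3 - <<'E'
from h import *
s=manip.get_state(); im=get_image("wrist"); f=im["frame"]
m=cv2.inRange(cv2.cvtColor(f,cv2.COLOR_BGR2HSV),(0,150,90),(8,255,255))
for c in cv2.findContours(m,0,1)[0]:
    if cv2.contourArea(c)>60:
        u=cv2.minEnclosingCircle(c); p=on(im,*u[0],.057,s); print(u,p,(p[:2]-O)@JX,(p[:2]-O)@JY)
k=knob(1.75); go((k[0],k[1],.054,106.3))
E
```

```text
((32.05555725097656, 297.9444580078125), 9.452052116394043) [ 0.88053378 -0.39421302  0.057     ] -0.31470834165072387 0.34052862347037555
((282.41790771484375, 198.99253845214844), 13.261372566223145) [ 0.65663073 -0.10505467  0.057     ] -0.18096213080356938 0.00015077389627723287
((71.46154022216797, 6.538461685180664), 9.246879577636719) [ 0.51315164 -0.38070328  0.057     ] 0.03411524384758314 0.22444996977760828
[-0.0011, 0.0016, 0.3435] -0.0004
clock 12.65 pos [ 0.6551 -0.1062  0.2258] yaw 106.2 w 0.0429 q [-0.27  0.42  1.33 -0.    1.39 -2.12]
```

Emit:
step_arm(moves=[-0.003,0.0015,0.1,0,0,-0.003,0.0015,0.2,0,0,-0.003,0.0015,0.28,0,0,-0.003,0.0015,0.34,0,0,-0.003,0.0015,0.34,0,0])

```text
clock: 13.15
position: [0.6533, -0.1041, 0.0513]
ee_rot: [-0.004, -0.141, 0.99, 0.002]
contact_force: [-0.5, 0.3, 0.2]
width: 0.0428
```

Emit:
step_arm(moves=[0,0,0,0,0.5,0,0,0,0,1,0,0,0,0,1,0,0,0,0,1,0,0,0,0,1])

```text
clock: 13.65
position: [0.6575, -0.1042, 0.0569]
ee_rot: [0.001, -0.142, 0.99, 0.0]
contact_force: [-3.6, 4.1, 3.6]
width: 0.0245
```

```bash
python3 - <<'E'
from h import *
p=np.array(manip.get_state()["position"]); k0=np.array(knob(1.75))
go(*[p+np.array(knob(q))-k0 for q in (1.6,1.45,1.3,1.15,1.0)])
p+=np.array(knob(1.0))-k0-np.array(manip.get_state()["position"]); 
q0=np.array(knob(1.)); p=np.array(manip.get_state()["position"])
go(*[p+np.array(knob(q))-q0 for q in (.85,.7,.55,.4,.25)])
q0=np.array(knob(.25))
go(*[p+np.array(knob(q))-q0 for q in (.2,.15,.1)])
E
```

```text
[-0.0005, 0.0, -0.0285] 0
[0.0032, 0.0, -0.0567] 0
[0.0111, 0.0, -0.084] 0
[0.023, -0.0, -0.1099] 0
[0.0387, -0.0, -0.1337] 0
clock 13.65 pos [ 0.6575 -0.1042  0.0569] yaw 106.3 w 0.0245 q [-0.26  0.55  1.55  0.    1.04 -2.12]
[0.019, -0.0, -0.0212] 0
[0.041, -0.0, -0.0393] 0
[0.0654, -0.0, -0.0539] 0
[0.0918, -0.0, -0.0647] 0
[0.1194, -0.0, -0.0715] 0
clock 13.65 pos [ 0.6575 -0.1042  0.0569] yaw 106.3 w 0.0245 q [-0.26  0.55  1.55  0.    1.04 -2.12]
[0.0094, -0.0, -0.0013] 0
[0.0189, -0.0, -0.0022] 0
[0.0284, -0.0, -0.0025] 0
clock 13.65 pos [ 0.6575 -0.1042  0.0569] yaw 106.3 w 0.0245 q [-0.26  0.55  1.55  0.    1.04 -2.12]
```

Emit:
step_arm(moves=[-0.0005,0,-0.0285,0,1,0.003,0,-0.0567,0,1,0.011,0,-0.084,0,1,0.023,0,-0.11,0,1,0.0387,0,-0.1337,0,1])

```text
clock: 14.15
position: [0.6384, -0.1098, 0.1239]
ee_rot: [0.0, -0.142, 0.99, 0.0]
contact_force: [-2.2, 4.9, -3.3]
width: 0.0242
```

Emit:
step_arm(moves=[0.019,0,-0.0212,0,1,0.041,0,-0.0393,0,1,0.0654,0,-0.0539,0,1,0.092,0,-0.0647,0,1,0.1194,0,-0.0715,0,1])

```text
clock: 14.65
position: [0.5812, -0.1264, 0.16]
ee_rot: [0.001, -0.141, 0.99, 0.0]
contact_force: [-1.0, 6.0, -0.2]
width: 0.0239
```

Emit:
step_arm(moves=[0.0094,0,-0.001,0,1,0.019,0,-0.002,0,1,0.026,0,-0.0025,0,1,0.026,0,-0.0025,0,1])

```text
clock: 15.05
position: [0.5685, -0.1301, 0.1614]
ee_rot: [0.001, -0.141, 0.99, 0.0]
contact_force: [-0.6, 7.1, 2.0]
width: 0.0244
```

Emit:
step_arm(moves=[0,0,0,0,0.5,0,0,0,0,0,0,0,0,0,-0.5,0,0,0,0,-1,0,0,0,0,-1])

```text
clock: 15.55
position: [0.5693, -0.1312, 0.1598]
ee_rot: [0.0, -0.141, 0.99, -0.001]
contact_force: [-0.6, 1.5, 0.6]
width: 0.0807
```

Emit:
step_arm(moves=[0,0,-0.05,0,-1,0,0,-0.12,0,-1,0,0,-0.2,0,-1,0,0,-0.25,0,-1,0,0,-0.25,0,-1])

```text
clock: 16.05
position: [0.5712, -0.1315, 0.289]
ee_rot: [0.004, -0.142, 0.99, -0.002]
contact_force: [0.5, -0.1, 0.6]
width: 0.0857
```

Emit:
step_arm(moves=[0,0.5,0,0,-1,0,0.5,0,0,-1,0,0.5,0,0,-1,0,0.5,0,0,-1,0,0.5,0,0,-1])

```text
clock: 16.55
position: [0.4977, 0.1109, 0.2832]
ee_rot: [-0.001, -0.141, 0.99, -0.0]
contact_force: [1.6, 0.5, 0.1]
width: 0.0853
```

```bash
python3 - <<'E'
from h import *
t=get_image("top"); s=get_image("scene")
cv2.imwrite("pics/f.png",np.hstack([cv2.resize(t["frame"][130:250,285:385],(400,480)),cv2.resize(s["frame"][230:340,210:340],(400,480))]))
red=((0,150,90),(8,255,255))
def f(im,b):
    x,y,w,h=b; m=cv2.inRange(cv2.cvtColor(im["frame"],cv2.COLOR_BGR2HSV)[y:y+h,x:x+w],*red)
    c=max(cv2.findContours(m,0,1)[0],key=cv2.contourArea)+[x,y]; return cv2.minEnclosingCircle(c)[0]
a=f(t,(322,142,30,30)); b=f(s,(270,240,36,32)); k,e=two(ray(t,*a),ray(s,*b)); d=k[:2]-O
print(k,e,"q",np.arctan2(k[2]-.065,d@JX+.085)-1.484); go()
E
```

```text
[ 0.55893964 -0.13386294  0.16065047] 0.0002779268590957781 q 0.025318366856200925
clock 16.65 pos [0.4961 0.1147 0.2834] yaw 106.7 w 0.0851 q [ 0.09  0.16  1.57  0.    1.42 -1.77]
```

View pics/f.png

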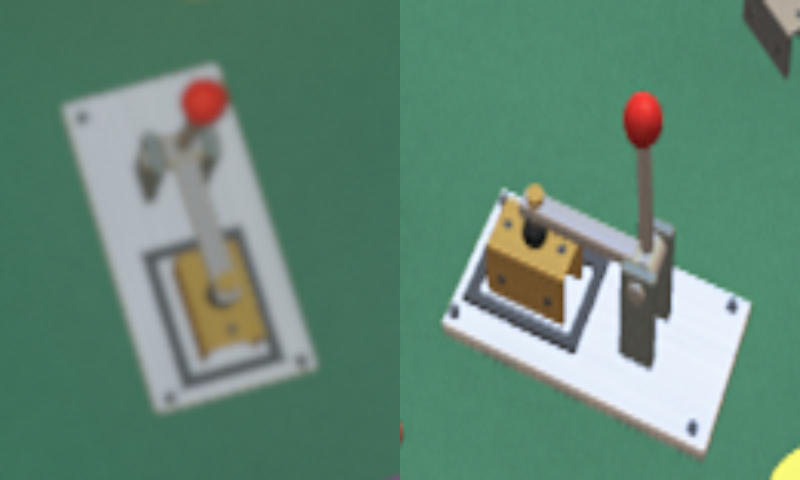

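The clamp is shut at q≈0.025 with its foot on the seated bracket. The robot is clear, so I'm handing in.

```bash
python3 -c "
from rig import job; print(job.sign_off())"
```

```text
the job is handed in; nothing more can be done
None
```

I found the clamp closed, so I swung it open by its red ball. I then set the brass bracket in the nest of the larger silver jig, swung the clamp shut and handed the job in at about 16.7 s on the clock. Sign-off gives no verdict.

- **Bracket position:** measured while the clamp stood open, it sat about 0.2 mm along and 1.0 mm across from the nest centre. Its length was within about 0.1° of the jig's x.
- **Clamp:** the ball's position in two views gives q ≈ 0.025, against about 0.03 expected on a seated bracket. The last pictures show the foot resting on the bracket, which lies flat in the pocket.
- **Robot and forces:** the arm was clear of everything at hand-in. Wrist forces at the end of each move stayed below about 11 N.

No check failed. Pose readings taken right after fast moves were off by a few mm, so I let the arm settle before lowering the bracket into the nest. I did not re-measure the bracket's position after closing the clamp; I only checked it by eye in the last pictures.

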